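# Switch the desk on in order, speaker last

### The arm

A 6-joint arm with a two-finger parallel gripper is mounted at the origin on the work surface. World frame = base frame: x ahead of the robot, y to its left, z up, the work surface at z = 0. Lengths are in m, angles in degrees, forces in N, time in s.
With the tool pointing down it reaches from about 0.375 to 0.925 m from the base axis. Payload 5.7 kg.
Tool frame: the origin (TCP) lies between the finger pads; the fingertips stand 25 mm ahead of it and the grasp point (between the pads) lies 6 mm ahead of it; z points along the fingers, y is the line along which they close (so a half turn about z gives the same grasp; the last joint's range is limited). The gripper opens to 85 mm and grips with 20 to 120 N. Pads are 22 mm wide; open, the fingers measure 114 mm over their backs; the gripper's body (76 mm by 85 mm) begins 54 mm behind the grasp point. The pads swing forward as they close: fully open they stand 13 mm farther back than shut.
Start: joints at [-81.251, 20.558, 86.54, -0, 72.909, -6.595], TCP at [0.159, -0.579, 0.256] pointing down, gripper open.
Joint ranges: [-170.27, 170.27], [-57.76, 135], [12.27, 136.19], [-55.21, 235.2], [11.17, 155.16], [-170.74, 170.74]. Speed limits (degrees/s): [136.94, 136.94, 180, 180, 180, 180].

### API

Orientations are given as a 3x3 rotation matrix whose columns are the frame's x, y, z axes.
In Python, from station import arm gives the robot as it stands.
- The arm moves only by the shell command python3 -m jog 'ROWS' [FORCE]. ROWS is JSON, a list of rows, each an object of numbers: "tx", "ty", "tz": the shift along the world's x, y, z in mm; "rx", "ry", "rz": the turn, a rotation vector about the world's x, y, z in rad; "gripper": the opening, from -1 (shut) to 1 (fully open). In form: [{"tx": .., "ty": .., "tz": .., "rx": .., "ry": .., "rz": .., "gripper": ..}, ...]. A call has 1 to 12 rows; each row shifts and turns the commanded pose from where the row before left it; what a row does not reach is not made up. A row lasts 1/12 s, in which the tool goes at most 41.7 mm and 7.16 degrees, less where a joint would pass 70% of its speed; a pose out of reach is approached as far as the arm can. A call is refused whole if a number of a shift passes 41.7 or a number of a turn 0.125, either way. A call with a gripper value outside its range is refused whole. The fingers move at their own pace and stop on an object; FORCE is the grip in N (left out, the last holds). Time passes only in rows, so rows that do not move let the fingers close. It gives the time, the measured TCP pose, the force, the opening and the grip force at its end, in the units of the state.
- arm.read_state(): the state, without advancing time (a new reading comes with each control period).
- arm.snapshot(name): name is "scene" or "top"; returns the picture (420x560x3 uint8, red, green, blue); there is no depth.
- arm.camera_info(name): a dict with "fov_y" (degrees; the focal length in pixels is half the picture's height over the tangent of half this angle, whatever the lens; pixels are square), "cx", "cy" (the principal point, pixels), "dist_coeffs" ([k1, k2, p1, p2, k3] as OpenCV has them; the pictures are not rectified), "position" and "orientation" of the camera in the world. Camera axes: x right, y up, looking along -z (the intrinsics and any distortion apply to the point x, -y, -z); pixel columns grow to the right and rows downward; lengths in m; the calibration is good to about 2 mm. A picture is of the moment at which its call begins. camera_info takes no time and is no camera call.
- arm.finish_job(): hands the job in; it is judged then, once.
The state is a dict: "clock": time; "joints": joint angles; "dq": joint speeds; "joint_torque": joint torques, N m; "ee_pos": TCP position; "eef_rot": TCP orientation; "contact_force": force on the tool from outside, world axes, zero at the start; "wrist_torque": the same for the moment, N m; "opening": finger opening in m; "gripper_force": force on a finger pad.
Only numpy, scipy, OpenCV 4.12 (cv2) and the standard library are available. Lean on these libraries where they do the work, as an engineer would, in place of code of your own. Each camera call takes 0.05 s, during which the arm holds its last target. There are 200 camera calls.

### The job

Switch this desk on so that the speaker does not thump: lightly press well down first the large square key of the power block, then the round key of the disk drive, and last the bar key on top of the speaker, so that each key stays down. Press gently, do not lift or shove any of the three devices, do not press the power block's small reset button, and leave the mug, flask, tin and jar alone.

Things in the scene. Friction and masses are not known exactly. Their poses are not given: they have to be found in the camera images.
- power_block: desk power block: white plastic box, 64 mm (x) by 180 mm (y) by 46 mm high, loose on the desk, about 0.8 kg. Origin: centre of its underside; z up, y along its length. On top: a large square key near its +y end, two round grey sockets in the middle, a small round reset button near its -y end
- main_key (a joint): the large square black key of the power block, 34 x 34 mm, standing 14 mm proud of the block's top (key top 60 mm above the desk when up); value: how far it is latched down, in m: 0 = up (so it starts), 0.007 = fully down, on from 0.004. It yields at about 3 N and stays down when let go
- main_key_top (a point): centre of the top face of the large square key (moves with the key); 55 mm along the block's own +y from its centre. The key's cap is springy, 1 mm per 2 N, at most 6 mm: it first gives 1 to 2 mm, then the key sinks 7 mm, then only the cap gives. Pressing this face 8 to 10 mm below its starting height latches the key; let go, only the cap's give comes back
- reset_button (a joint): the small round black reset button of the power block, 16 mm across, 8 mm proud, 68 mm along the block's own -y from its centre; value in m, 0 = up, 0.005 = fully in; a light spring returns it. Not to be pressed
- drive: external disk drive: low aluminium box with black vent slots on top, 120 mm (x) by 84 mm (y) by 32 mm high, loose, about 0.6 kg. Origin: centre of its underside; z up. One round key on top, near its -x end
- drive_key (a joint): the round black key of the drive, 28 mm across, standing 14 mm proud of the drive's top (key top 46 mm above the desk when up); value: how far it is latched down, in m: 0 = up (so it starts), 0.007 = fully down, on from 0.004. It yields at about 3 N and stays down when let go
- drive_key_top (a point): centre of the top face of the round key (moves with the key); 32 mm along the drive's own -x from its centre. The key's cap is springy, 1 mm per 2 N, at most 6 mm: it first gives 1 to 2 mm, then the key sinks 7 mm, then only the cap gives. Pressing this face 8 to 10 mm below its starting height latches the key; let go, only the cap's give comes back
- speaker: desk loudspeaker: dark wooden box, 105 mm (x) by 100 mm (y) by 150 mm high, cones on its -x face, loose, about 0.95 kg. Origin: centre of its underside; z up. One bar-shaped key in the middle of its top
- speaker_key (a joint): the bar-shaped grey key of the speaker, 20 mm (x) by 46 mm (y), standing 14 mm proud of the speaker's top (key top 164 mm above the desk when up); value: how far it is latched down, in m: 0 = up (so it starts), 0.007 = fully down, on from 0.004. It yields at about 3 N and stays down when let go
- speaker_key_top (a point): centre of the top face of the bar key (moves with the key). The key's cap is springy, 1 mm per 2 N, at most 6 mm: it first gives 1 to 2 mm, then the key sinks 7 mm, then only the cap gives. Pressing this face 8 to 10 mm below its starting height latches the key; let go, only the cap's give comes back
- mug: bystander: white mug, 80 mm across, 95 mm high, handle to its +y; loose; origin at the centre of its underside
- flask: bystander: red drinking flask with black cap, 66 mm across, 190 mm high; loose; origin at the centre of its underside
- tin: bystander: round steel tin, 60 mm across, 32 mm high; loose; origin at the centre of its underside
- vial: bystander: small amber jar with white cap, 34 mm across, 70 mm high; loose; origin at the centre of its underside
Mind the look-alikes: they are no part of the job. Of the things like the drive, leave any that is blue or yellow; of the rest the smaller one is meant.

How it is judged (in metres and radians):
On the way, in this order (a step that is already met when the one before it is completed fails the run):
1. the power block's square key is down, the drive's and speaker's keys still up (value of joint main_key above 0.004 m and value of joint each of drive_key, speaker_key below 0.003 m), for 0.1 s.
2. the drive's round key is down too, the speaker's still up (value of joint each of main_key, drive_key above 0.004 m and value of joint speaker_key below 0.003 m), for 0.1 s.
3. the speaker's bar key is down too (value of joint each of main_key, drive_key, speaker_key above 0.004 m), for 0.1 s.
At the end, for the whole second after the job is handed in: all three keys are down more than 4 mm of their 7 mm and stay down, the reset button is out, the three devices stand upright and at rest within 25 mm of where they stood, and the mug, flask, tin and jar are within 15 mm of where they stood (all of step 3 and value of joint reset_button below 0.0025 m and height (world z) of each of power_block, drive, speaker below 0.006 m and distance of each of power_block, drive, speaker from where it was at the start of the episode below 0.025 m and angle between each of power_block, drive, speaker's own z axis and vertical below 0.1 rad and linear speed of each of power_block, drive, speaker below 0.02 m/s and distance of each of mug, flask, tin, vial from where it was at the start of the episode below 0.015 m); the robot touches nothing.
It fails at once if a device (power block, drive, speaker) is lifted off the desk, over 10 mm (height (world z) of any of power_block, drive, speaker above 0.01 m).
It fails at once if a device is shoved more than 25 mm from its place (distance of any of power_block, drive, speaker from where it was at the start of the episode above 0.025 m).
It fails at once if a device or its key is pressed harder than 25 N (contact force between the fingers and power_block above 25 N or contact force between the fingers and drive above 25 N or contact force between the fingers and speaker above 25 N).
It fails at once if the mug, flask, tin or jar is disturbed (moved over 15 mm) (distance of any of mug, flask, tin, vial from where it was at the start of the episode above 0.015 m).
It fails at once if the small reset button is pressed (over 2.5 mm) (value of joint reset_button above 0.0025 m).
It also fails if it takes over 64 s, if anything falls off the work surface, if the arm or the gripper's body presses on something with over 40 N, if the wrist force passes 120 N, or if a joint passes its speed limit or range.

## Working session

There is one attempt and no reset: what is moved stays moved. The work goes in short steps, Python scripts to look and compute and a shell command to move; the robot and the scene stay as the last step left them, time stands still between calls to the robot, and variables do not carry over. Pictures are saved under pics/ and viewed, at most 10 in all, crops included, and the job is handed in when it is done.

```bash
mkdir -p pics; cat > h.py <<'E'
import numpy as np, cv2
from station import arm
def cam(n):
    c=arm.camera_info(n); f=210/np.tan(np.radians(c["fov_y"])/2)
    K=np.array([[f,0,c["cx"]],[0,f,c["cy"]],[0,0,1.]])
    return K,np.array(c["dist_coeffs"],float),np.array(c["position"]),np.array(c["orientation"])
def pt(n,uv,z):
    K,d,p,R=cam(n); q=cv2.undistortPoints(np.array(uv,float).reshape(-1,1,2),K,d).reshape(-1,2)
    r=np.c_[q[:,0],-q[:,1],-np.ones(len(q))]@R.T
    return p+r*((z-p[2])/r[:,2])[:,None]
def px(n,P):
    K,d,p,R=cam(n); c=(np.array(P,float).reshape(-1,3)-p)@R
    return cv2.projectPoints(c*[1,-1,-1],np.zeros(3),np.zeros(3),K,d)[0].reshape(-1,2)
E
python3 - <<'E'
from h import *
for n in("scene","top"):
    im=arm.snapshot(n); np.save(n+".npy",im); cv2.imwrite(f"pics/{n}0.png",cv2.resize(im[:,:,::-1],(800,600),interpolation=cv2.INTER_CUBIC))
    c=arm.camera_info(n);print({k:np.round(v,3).tolist() for k,v in c.items()} if isinstance(c,dict) else c)
E
```

```text
{'fov_y': 51.963, 'cx': 278.167, 'cy': 216.551, 'dist_coeffs': [-0.017, 0.0, 0.0, 0.0, 0.0], 'position': [1.208, 0.045, 0.647], 'orientation': [[-0.094, -0.59, 0.802], [0.995, -0.065, 0.069], [0.012, 0.805, 0.594]]}
{'fov_y': 52.783, 'cx': 274.055, 'cy': 209.407, 'dist_coeffs': [-0.019, 0.0, 0.0, 0.0, 0.0], 'position': [0.436, -0.021, 1.187], 'orientation': [[-0.016, 0.996, -0.09], [-1.0, -0.017, -0.006], [-0.007, 0.09, 0.996]]}
```

View pics/scene0.png

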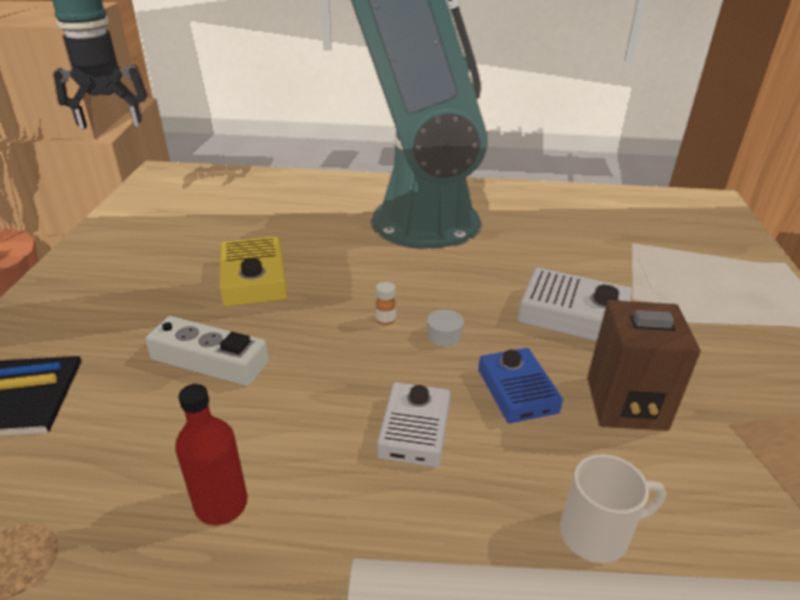

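View pics/top0.png

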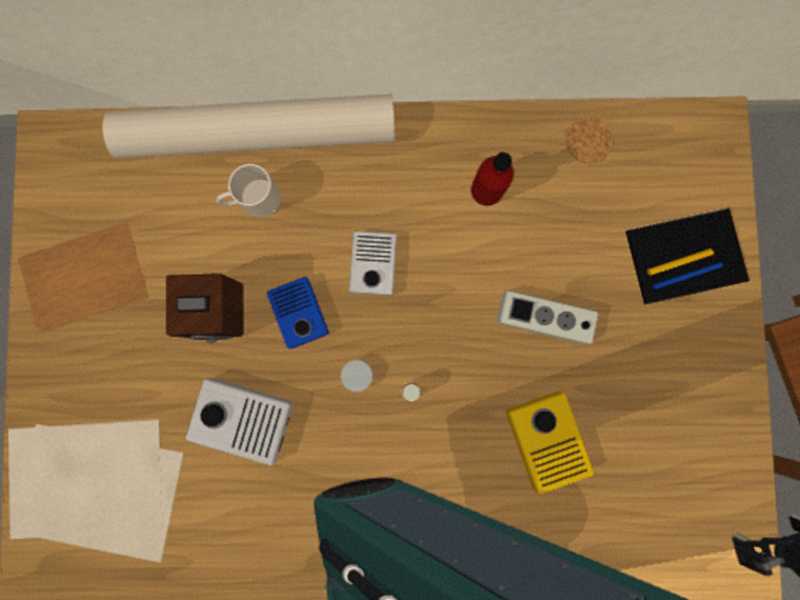

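The scene view (800x600 scale) shows the power block at (207,350) with its key at (235,343), the white drive at (415,425) with its key at (419,395), and the speaker key at (653,319). In the top view those keys are at (521,309), (372,278) and (193,303). The small white drive is the one meant, and the larger one at (240,420) is a decoy.

```bash
cat > m.py <<'E'
from h import *
def blob(n,uv,kind,r=22):
    im=np.load(n+".npy").astype(int); u,v=np.array(uv)*0.7; u,v=int(u),int(v)
    w=im[v-r:v+r+1,u-r:u+r+1]; mx=w.max(2); sat=mx-w.min(2)
    m=(mx<70) if kind=="k" else (sat<25)&(mx>60)
    if kind=="w": m=(sat<45)&(mx>125)
    k,l,s,c=cv2.connectedComponentsWithStats(m.astype(np.uint8))
    i=l[r,r] or 1+np.argmax(s[1:,4]); 
    cn=np.argwhere(l==i)[:,::-1]+[u-r,v-r]
    return c[i]+[u-r,v-r], s[i].tolist(), cn
for nm,z,t,s,k in (("main",.06,(521,309),(235,340),"k"),("drive",.046,(372,278),(419,393),"k"),("spk",.164,(193,303),(653,317),"g")):
    for n,uv in(("top",t),("scene",s)):
        c,st,cn=blob(n,uv,k); print(nm,n,c.round(1),st,pt(n,c,z).round(4))
# outlines
for nm,uv,z,r in (("drive",(372,255),.032,45),("bigdrive",(240,400),.032,60),("block",(545,312),.046,60)):
    c,st,cn=blob("top",uv,"w",r); P=pt("top",cn,z)[:,:2]
    print(nm,st,cv2.minAreaRect((P*1000).astype(np.float32)))
c,st,cn=blob("top",(193,303),"g");print(cv2.minAreaRect((pt("top",cn,.164)[:,:2]*1000).astype(np.float32)))
E
python3 m.py
python3 - <<'E'
import numpy as np,cv2
t=np.load('top.npy')[:,:,::-1];s=np.load('scene.npy')[:,:,::-1]
def z(i,u,v):
    u,v=int(u*.7),int(v*.7);return cv2.resize(i[v-20:v+20,u-20:u+20],(260,260),interpolation=cv2.INTER_NEAREST)
cv2.imwrite('pics/c.png',np.vstack([np.hstack([z(t,521,309),z(t,372,278),z(t,193,303)]),np.hstack([z(s,235,340),z(s,419,393),z(s,653,317)])]))
E
```

```text
main top [364.9 216.5] [15, 15, 16, 16, 180] [[ 0.5149 -0.2568  0.06  ]]
main scene [164.1 240. ] [12, 18, 21, 15, 218] [[ 0.5252 -0.2573  0.06  ]]
drive top [259.7 194.5] [17, 18, 11, 10, 88] [[0.5807 0.0236 0.046 ]]
drive scene [292.8 276.3] [16, 17, 13, 13, 130] [[0.591  0.0222 0.046 ]]
spk top [133.5 212.3] [12, 18, 18, 9, 143] [[0.5277 0.3272 0.164 ]]
spk scene [457.1 223.1] [8, 18, 29, 13, 307] [[0.5391 0.3229 0.164 ]]
drive [29, 29, 34, 45, 1032] ((612.0482177734375, 21.116151809692383), (84.2198486328125, 121.62785339355469), 85.36045837402344)
bigdrive [22, 45, 73, 61, 2193] ((313.3455810546875, 279.5340881347656), (175.78585815429688, 120.39441680908203), 72.87903594970703)
block [27, 46, 71, 37, 1085] ((500.6302185058594, -307.6224670410156), (183.0018768310547, 66.60639953613281), 75.77216339111328)
((527.9629516601562, 327.0938415527344), (19.484153747558594, 41.70562744140625), 0.8747086524963379)
```

View pics/c.png

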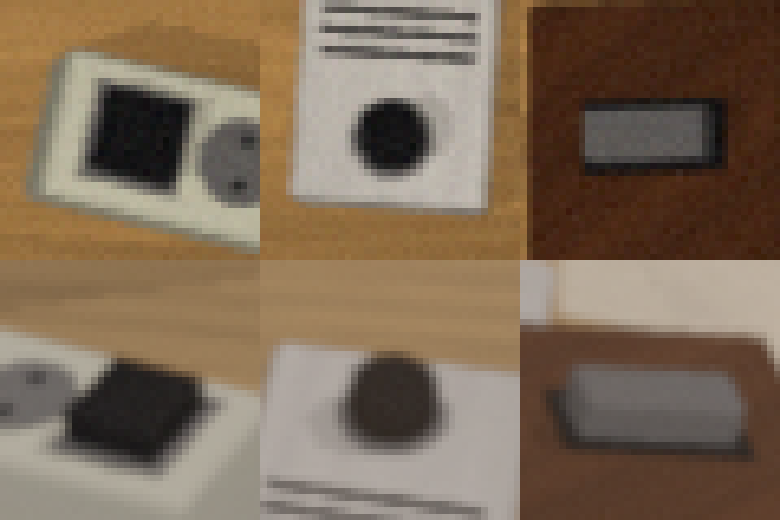

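The top-view keys come out at main (0.515, -0.257), drive (0.581, 0.0235) and speaker (0.528, 0.327). The crops show clean key faces, and the outline sizes confirm the drive is 84x121 mm. Next I shut the gripper and move above the main key.

```bash
python3 -m jog '[{"tx":30,"ty":27,"gripper":-1},{"tx":30,"ty":27,"gripper":-1},{"tx":30,"ty":27,"gripper":-1},{"tx":30,"ty":27,"gripper":-1},{"tx":30,"ty":27,"gripper":-1},{"tx":30,"ty":27,"gripper":-1},{"tx":30,"ty":27,"gripper":-1},{"tx":30,"ty":27,"gripper":-1},{"tx":30,"ty":27,"gripper":-1},{"tx":30,"ty":27,"gripper":-1},{"tx":30,"ty":27,"gripper":-1},{"tx":26,"ty":25,"gripper":-1}]'; python3 -m jog '[{"tz":-30,"gripper":-1},{"tz":-30,"gripper":-1},{"tz":-30,"gripper":-1},{"gripper":-1},{"gripper":-1}]'
```

```text
validation failed for argument at $[0]...
validation failed for argument at $[0]...
```

```bash
python3 -m jog '[{"tx":30,"ty":27,"tz":0,"rx":0,"ry":0,"rz":0,"gripper":-1},{"tx":30,"ty":27,"tz":0,"rx":0,"ry":0,"rz":0,"gripper":-1}]'
```

```text
clock: 0.27
ee_pos: [0.2181, -0.5251, 0.2557]
eef_rot: [[0.965, 0.261, -0.0], [0.261, -0.965, 0.0], [-0.0, -0.0, -1.0]]
contact_force: [1.1, -0.4, 0.3]
opening: 0.0639
gripper_force: 0.0
```

All seven fields are needed in each row. I continue to (0.515, -0.257).

```bash
python3 -m jog '[{"tx":30,"ty":27,"tz":0,"rx":0,"ry":0,"rz":0,"gripper":-1},{"tx":30,"ty":27,"tz":0,"rx":0,"ry":0,"rz":0,"gripper":-1},{"tx":30,"ty":27,"tz":0,"rx":0,"ry":0,"rz":0,"gripper":-1},{"tx":30,"ty":27,"tz":0,"rx":0,"ry":0,"rz":0,"gripper":-1},{"tx":30,"ty":27,"tz":0,"rx":0,"ry":0,"rz":0,"gripper":-1},{"tx":30,"ty":27,"tz":0,"rx":0,"ry":0,"rz":0,"gripper":-1},{"tx":30,"ty":27,"tz":0,"rx":0,"ry":0,"rz":0,"gripper":-1},{"tx":30,"ty":27,"tz":-20,"rx":0,"ry":0,"rz":0,"gripper":-1},{"tx":30,"ty":27,"tz":-30,"rx":0,"ry":0,"rz":0,"gripper":-1},{"tx":27,"ty":25,"tz":-30,"rx":0,"ry":0,"rz":0,"gripper":-1},{"tx":0,"ty":0,"tz":-30,"rx":0,"ry":0,"rz":0,"gripper":-1},{"tx":0,"ty":0,"tz":-20,"rx":0,"ry":0,"rz":0,"gripper":-1}]'
python3 -m jog '[{"tx":0,"ty":0,"tz":0,"rx":0,"ry":0,"rz":0,"gripper":-1},{"tx":0,"ty":0,"tz":0,"rx":0,"ry":0,"rz":0,"gripper":-1}]'; python3 - <<'E'
from h import *
for n in("scene","top"):
    im=arm.snapshot(n); np.save(n+"1.npy",im)
t=np.load('top1.npy')[:,:,::-1];s=np.load('scene1.npy')[:,:,::-1]
z=lambda i,u,v:cv2.resize(i[v-50:v+50,u-50:u+50],(400,400),interpolation=cv2.INTER_CUBIC)
cv2.imwrite('pics/d.png',np.hstack([z(t,365,216),z(s,164,225)]))
E
```

```text
clock: 1.27
ee_pos: [0.5053, -0.2638, 0.1339]
eef_rot: [[0.963, 0.268, -0.002], [0.268, -0.963, 0.002], [-0.001, -0.002, -1.0]]
contact_force: [-1.0, 0.0, -0.9]
opening: -0.0
gripper_force: 0.0
clock: 1.43
ee_pos: [0.5042, -0.2655, 0.1355]
eef_rot: [[0.964, 0.265, -0.003], [0.265, -0.964, 0.002], [-0.002, -0.003, -1.0]]
contact_force: [0.9, 0.8, -0.5]
opening: 0.0003
gripper_force: 0.0
```

View pics/d.png

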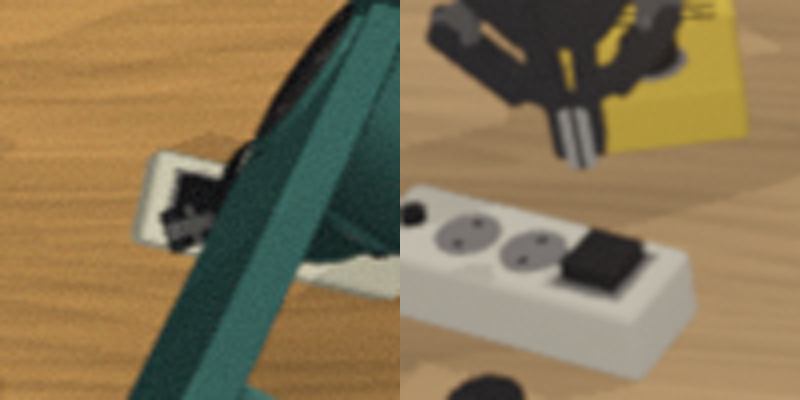

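The gripper is shut, with fingertips at about crop (578,167), up and back of the key at (603,260). I correct by (+11,+8) mm and descend to 10 mm above the key.

```bash
python3 - <<'E'
from h import *
print(px("scene",[[.504,-.2655,z] for z in(.1,.11,.12)]))
E
python3 -m jog '[{"tx":6,"ty":4,"tz":0,"rx":0,"ry":0,"rz":0,"gripper":-1},{"tx":5,"ty":4.5,"tz":-10,"rx":0,"ry":0,"rz":0,"gripper":-1},{"tx":0,"ty":0,"tz":-15,"rx":0,"ry":0,"rz":0,"gripper":-1},{"tx":0,"ty":0,"tz":-10,"rx":0,"ry":0,"rz":0,"gripper":-1},{"tx":0,"ty":0,"tz":-5,"rx":0,"ry":0,"rz":0,"gripper":-1},{"tx":0,"ty":0,"tz":0,"rx":0,"ry":0,"rz":0,"gripper":-1},{"tx":0,"ty":0,"tz":0,"rx":0,"ry":0,"rz":0,"gripper":-1}]'
```

```text
[[160.6235054  218.75919999]
 [159.90896172 214.94465829]
 [159.18532335 211.07982923]]
clock: 2.12
ee_pos: [0.516, -0.2577, 0.0964]
eef_rot: [[0.964, 0.264, -0.0], [0.264, -0.964, 0.0], [-0.0, -0.001, -1.0]]
contact_force: [-0.6, -0.2, -0.0]
opening: 0.0
gripper_force: 0.0
```

```bash
python3 -m jog '[{"tx":-1,"ty":0.5,"tz":-6,"rx":0,"ry":0,"rz":0,"gripper":-1},{"tx":0,"ty":0,"tz":-4,"rx":0,"ry":0,"rz":0,"gripper":-1},{"tx":0,"ty":0,"tz":-2,"rx":0,"ry":0,"rz":0,"gripper":-1},{"tx":0,"ty":0,"tz":-2,"rx":0,"ry":0,"rz":0,"gripper":-1},{"tx":0,"ty":0,"tz":0,"rx":0,"ry":0,"rz":0,"gripper":-1},{"tx":0,"ty":0,"tz":0,"rx":0,"ry":0,"rz":0,"gripper":-1}]'
python3 -m jog '[{"tx":0,"ty":0,"tz":-2,"rx":0,"ry":0,"rz":0,"gripper":-1},{"tx":0,"ty":0,"tz":-2,"rx":0,"ry":0,"rz":0,"gripper":-1},{"tx":0,"ty":0,"tz":0,"rx":0,"ry":0,"rz":0,"gripper":-1},{"tx":0,"ty":0,"tz":0,"rx":0,"ry":0,"rz":0,"gripper":-1}]'
```

```text
clock: 2.62
ee_pos: [0.5149, -0.2573, 0.0826]
eef_rot: [[0.964, 0.265, -0.0], [0.265, -0.964, 0.0], [-0.0, -0.0, -1.0]]
contact_force: [-0.9, 0.1, 1.8]
opening: 0.0001
gripper_force: 0.7
clock: 2.95
ee_pos: [0.5151, -0.2573, 0.0785]
eef_rot: [[0.964, 0.265, -0.0], [0.265, -0.964, 0.0], [0.0, -0.0, -1.0]]
contact_force: [-1.3, -0.4, 1.5]
opening: -0.0002
gripper_force: 0.9
```

```bash
python3 -m jog '[{"tx":0,"ty":0,"tz":-2,"rx":0,"ry":0,"rz":0,"gripper":-1},{"tx":0,"ty":0,"tz":-1,"rx":0,"ry":0,"rz":0,"gripper":-1},{"tx":0,"ty":0,"tz":0,"rx":0,"ry":0,"rz":0,"gripper":-1},{"tx":0,"ty":0,"tz":0,"rx":0,"ry":0,"rz":0,"gripper":-1}]'
```

```text
clock: 3.28
ee_pos: [0.5152, -0.2574, 0.0757]
eef_rot: [[0.964, 0.265, 0.0], [0.265, -0.964, -0.0], [0.0, 0.0, -1.0]]
contact_force: [-1.5, 0.1, 3.9]
opening: -0.0001
gripper_force: 2.3
```

```bash
python3 -m jog '[{"tx":0,"ty":0,"tz":-1,"rx":0,"ry":0,"rz":0,"gripper":-1},{"tx":0,"ty":0,"tz":0,"rx":0,"ry":0,"rz":0,"gripper":-1},{"tx":0,"ty":0,"tz":0,"rx":0,"ry":0,"rz":0,"gripper":-1}]'
python3 -m jog '[{"tx":0,"ty":0,"tz":10,"rx":0,"ry":0,"rz":0,"gripper":-1},{"tx":0,"ty":0,"tz":30,"rx":0,"ry":0,"rz":0,"gripper":-1},{"tx":0,"ty":0,"tz":30,"rx":0,"ry":0,"rz":0,"gripper":-1},{"tx":6,"ty":28,"tz":0,"rx":0,"ry":0,"rz":0,"gripper":-1},{"tx":6,"ty":28,"tz":0,"rx":0,"ry":0,"rz":0,"gripper":-1},{"tx":6,"ty":28,"tz":0,"rx":0,"ry":0,"rz":0,"gripper":-1},{"tx":6,"ty":28,"tz":0,"rx":0,"ry":0,"rz":0,"gripper":-1},{"tx":6,"ty":28,"tz":0,"rx":0,"ry":0,"rz":0,"gripper":-1},{"tx":6,"ty":28,"tz":0,"rx":0,"ry":0,"rz":0,"gripper":-1},{"tx":6,"ty":28,"tz":0,"rx":0,"ry":0,"rz":0,"gripper":-1},{"tx":0,"ty":0,"tz":0,"rx":0,"ry":0,"rz":0,"gripper":-1},{"tx":0,"ty":0,"tz":0,"rx":0,"ry":0,"rz":0,"gripper":-1}]'
python3 - <<'E'
from h import *
for n in("scene","top"):
    im=arm.snapshot(n); np.save(n+"2.npy",im)
t=np.load('scene.npy')[:,:,::-1];s=np.load('scene2.npy')[:,:,::-1]
z=lambda i,u,v:cv2.resize(i[v-40:v+40,u-40:u+40],(400,400),interpolation=cv2.INTER_CUBIC)
cv2.imwrite('pics/e.png',np.hstack([z(t,164,235),z(s,164,235)]))
E
```

```text
clock: 3.53
ee_pos: [0.5152, -0.2574, 0.0749]
eef_rot: [[0.964, 0.265, 0.0], [0.265, -0.964, -0.0], [0.0, 0.0, -1.0]]
contact_force: [-0.8, -0.1, 6.3]
opening: 0.0002
gripper_force: 3.1
clock: 4.53
ee_pos: [0.5572, -0.0599, 0.1449]
eef_rot: [[0.964, 0.267, 0.0], [0.267, -0.964, 0.0], [0.0, -0.0, -1.0]]
contact_force: [0.8, -0.8, -0.6]
opening: 0.0001
gripper_force: 0.0
```

View pics/e.png

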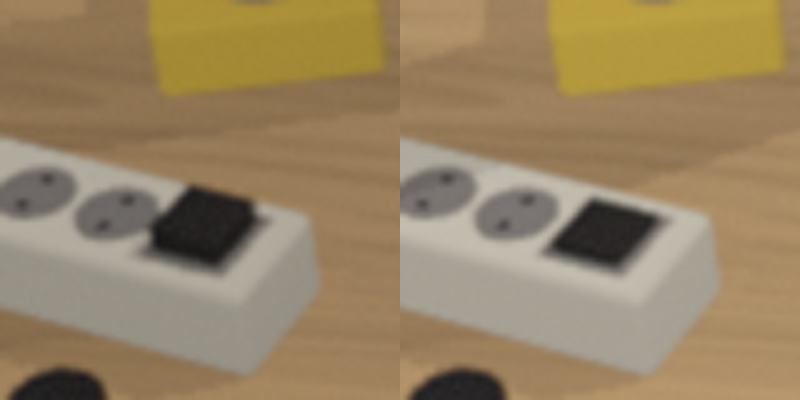

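The key at right-crop (605,233) now sits low compared with before, and the block has not moved. Next is the drive key at (0.581, 0.0235), with contact expected at TCP z of about 0.071.

```bash
python3 -m jog '[{"tx":8,"ty":28,"tz":0,"rx":0,"ry":0,"rz":0,"gripper":-1},{"tx":8,"ty":28,"tz":0,"rx":0,"ry":0,"rz":0,"gripper":-1},{"tx":8,"ty":27.5,"tz":-10,"rx":0,"ry":0,"rz":0,"gripper":-1},{"tx":0,"ty":0,"tz":-20,"rx":0,"ry":0,"rz":0,"gripper":-1},{"tx":0,"ty":0,"tz":-20,"rx":0,"ry":0,"rz":0,"gripper":-1},{"tx":0,"ty":0,"tz":-10,"rx":0,"ry":0,"rz":0,"gripper":-1},{"tx":0,"ty":0,"tz":-5,"rx":0,"ry":0,"rz":0,"gripper":-1},{"tx":0,"ty":0,"tz":0,"rx":0,"ry":0,"rz":0,"gripper":-1},{"tx":0,"ty":0,"tz":0,"rx":0,"ry":0,"rz":0,"gripper":-1}]'
```

```text
clock: 5.38
ee_pos: [0.5813, 0.0213, 0.0799]
eef_rot: [[0.965, 0.263, 0.0], [0.263, -0.965, 0.0], [0.0, 0.0, -1.0]]
contact_force: [0.1, 0.3, -0.1]
opening: -0.0001
gripper_force: 0.0
```

```bash
python3 -m jog '[{"tx":0,"ty":2,"tz":-4,"rx":0,"ry":0,"rz":0,"gripper":-1},{"tx":0,"ty":0,"tz":-3,"rx":0,"ry":0,"rz":0,"gripper":-1},{"tx":0,"ty":0,"tz":-2,"rx":0,"ry":0,"rz":0,"gripper":-1},{"tx":0,"ty":0,"tz":-2,"rx":0,"ry":0,"rz":0,"gripper":-1},{"tx":0,"ty":0,"tz":-2,"rx":0,"ry":0,"rz":0,"gripper":-1},{"tx":0,"ty":0,"tz":-2,"rx":0,"ry":0,"rz":0,"gripper":-1},{"tx":0,"ty":0,"tz":-2,"rx":0,"ry":0,"rz":0,"gripper":-1},{"tx":0,"ty":0,"tz":0,"rx":0,"ry":0,"rz":0,"gripper":-1},{"tx":0,"ty":0,"tz":0,"rx":0,"ry":0,"rz":0,"gripper":-1}]'
```

```text
clock: 6.13
ee_pos: [0.5814, 0.0241, 0.0626]
eef_rot: [[0.964, 0.265, 0.001], [0.265, -0.964, -0.0], [0.0, 0.0, -1.0]]
contact_force: [1.0, 0.0, 3.0]
opening: -0.0
gripper_force: 1.3
```

```bash
python3 -m jog '[{"tx":0,"ty":0,"tz":-1,"rx":0,"ry":0,"rz":0,"gripper":-1},{"tx":0,"ty":0,"tz":-1,"rx":0,"ry":0,"rz":0,"gripper":-1},{"tx":0,"ty":0,"tz":0,"rx":0,"ry":0,"rz":0,"gripper":-1},{"tx":0,"ty":0,"tz":0,"rx":0,"ry":0,"rz":0,"gripper":-1}]'
python3 -m jog '[{"tx":0,"ty":0,"tz":10,"rx":0,"ry":0,"rz":0,"gripper":-1},{"tx":0,"ty":0,"tz":35,"rx":0,"ry":0,"rz":0,"gripper":-1},{"tx":0,"ty":0,"tz":35,"rx":0,"ry":0,"rz":0,"gripper":-1},{"tx":0,"ty":0,"tz":35,"rx":0,"ry":0,"rz":0,"gripper":-1},{"tx":0,"ty":0,"tz":35,"rx":0,"ry":0,"rz":0,"gripper":-1},{"tx":0,"ty":0,"tz":35,"rx":0,"ry":0,"rz":0,"gripper":-1},{"tx":-6,"ty":30,"tz":0,"rx":0,"ry":0,"rz":0,"gripper":-1},{"tx":-6,"ty":30,"tz":0,"rx":0,"ry":0,"rz":0,"gripper":-1},{"tx":-6,"ty":30,"tz":0,"rx":0,"ry":0,"rz":0,"gripper":-1},{"tx":-6,"ty":30,"tz":0,"rx":0,"ry":0,"rz":0,"gripper":-1},{"tx":0,"ty":0,"tz":0,"rx":0,"ry":0,"rz":0,"gripper":-1},{"tx":0,"ty":0,"tz":0,"rx":0,"ry":0,"rz":0,"gripper":-1}]'
python3 - <<'E'
from h import *
for n in("scene","top"):
    im=arm.snapshot(n); np.save(n+"3.npy",im)
t=np.load('scene.npy')[:,:,::-1];s=np.load('scene3.npy')[:,:,::-1]
z=lambda i,u,v:cv2.resize(i[v-40:v+40,u-40:u+40],(400,400),interpolation=cv2.INTER_CUBIC)
cv2.imwrite('pics/f.png',np.hstack([z(t,293,285),z(s,293,285)]))
E
```

```text
clock: 6.47
ee_pos: [0.5814, 0.0241, 0.0609]
eef_rot: [[0.964, 0.265, 0.001], [0.265, -0.964, -0.0], [0.001, 0.0, -1.0]]
contact_force: [-0.1, -0.2, 6.3]
opening: 0.0
gripper_force: 3.0
clock: 7.47
ee_pos: [0.556, 0.1456, 0.2456]
eef_rot: [[0.964, 0.267, -0.001], [0.267, -0.964, 0.0], [-0.001, -0.0, -1.0]]
contact_force: [-0.3, -0.5, 0.1]
opening: -0.0001
gripper_force: 0.0
```

View pics/f.png

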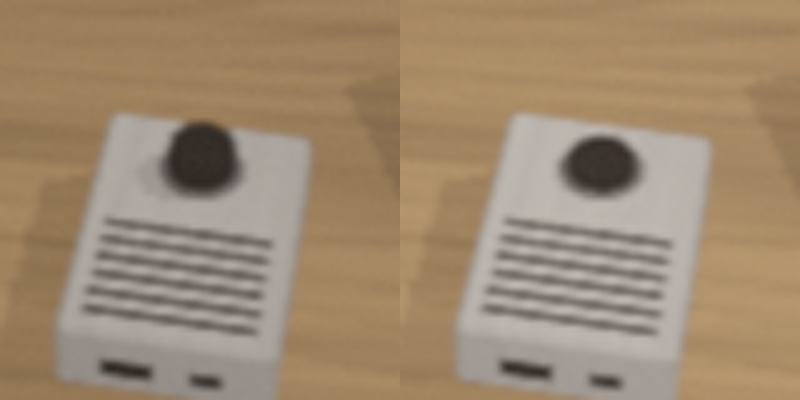

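The drive key at right-crop (600,165) is down and the drive has not moved. Next is the speaker key, with contact at TCP z of about 0.189.

```bash
python3 -m jog '[{"tx":-4,"ty":30,"tz":0,"rx":0,"ry":0,"rz":0,"gripper":-1},{"tx":-5,"ty":30,"tz":0,"rx":0,"ry":0,"rz":0,"gripper":-1},{"tx":-5,"ty":30,"tz":0,"rx":0,"ry":0,"rz":0,"gripper":-1},{"tx":-5,"ty":30,"tz":0,"rx":0,"ry":0,"rz":0,"gripper":-1},{"tx":-5,"ty":30,"tz":0,"rx":0,"ry":0,"rz":0,"gripper":-1},{"tx":-4,"ty":31,"tz":0,"rx":0,"ry":0,"rz":0,"gripper":-1},{"tx":0,"ty":0,"tz":-20,"rx":0,"ry":0,"rz":0,"gripper":-1},{"tx":0,"ty":0,"tz":-15,"rx":0,"ry":0,"rz":0,"gripper":-1},{"tx":0,"ty":0,"tz":-10,"rx":0,"ry":0,"rz":0,"gripper":-1},{"tx":0,"ty":0,"tz":0,"rx":0,"ry":0,"rz":0,"gripper":-1},{"tx":0,"ty":0,"tz":0,"rx":0,"ry":0,"rz":0,"gripper":-1}]'
```

```text
clock: 8.48
ee_pos: [0.5292, 0.324, 0.2001]
eef_rot: [[0.965, 0.263, -0.001], [0.263, -0.965, -0.001], [-0.002, 0.0, -1.0]]
contact_force: [0.1, -0.1, -0.0]
opening: -0.0001
gripper_force: 0.0
```

```bash
python3 -m jog '[{"tx":-1,"ty":3,"tz":-5,"rx":0,"ry":0,"rz":0,"gripper":-1},{"tx":0,"ty":0,"tz":-4,"rx":0,"ry":0,"rz":0,"gripper":-1},{"tx":0,"ty":0,"tz":-2,"rx":0,"ry":0,"rz":0,"gripper":-1},{"tx":0,"ty":0,"tz":-2,"rx":0,"ry":0,"rz":0,"gripper":-1},{"tx":0,"ty":0,"tz":-2,"rx":0,"ry":0,"rz":0,"gripper":-1},{"tx":0,"ty":0,"tz":-2,"rx":0,"ry":0,"rz":0,"gripper":-1},{"tx":0,"ty":0,"tz":-2,"rx":0,"ry":0,"rz":0,"gripper":-1},{"tx":0,"ty":0,"tz":0,"rx":0,"ry":0,"rz":0,"gripper":-1},{"tx":0,"ty":0,"tz":0,"rx":0,"ry":0,"rz":0,"gripper":-1}]'
```

```text
clock: 9.23
ee_pos: [0.5282, 0.3281, 0.1816]
eef_rot: [[0.964, 0.265, 0.0], [0.265, -0.964, -0.0], [0.0, 0.0, -1.0]]
contact_force: [0.0, -1.5, 1.3]
opening: -0.0004
gripper_force: 0.8
```

```bash
python3 -m jog '[{"tx":0,"ty":0,"tz":-1.5,"rx":0,"ry":0,"rz":0,"gripper":-1},{"tx":0,"ty":0,"tz":-1.5,"rx":0,"ry":0,"rz":0,"gripper":-1},{"tx":0,"ty":0,"tz":0,"rx":0,"ry":0,"rz":0,"gripper":-1},{"tx":0,"ty":0,"tz":0,"rx":0,"ry":0,"rz":0,"gripper":-1}]'
```

```text
clock: 9.57
ee_pos: [0.5283, 0.3282, 0.179]
eef_rot: [[0.964, 0.265, 0.001], [0.265, -0.964, 0.0], [0.001, -0.0, -1.0]]
contact_force: [-0.8, -2.5, 5.6]
opening: -0.0004
gripper_force: 3.0
```

The force rose as it did on the other two keys, so the key is at its stop. I lift off and look.

```bash
python3 -m jog '[{"tx":0,"ty":0,"tz":0,"rx":0,"ry":0,"rz":0,"gripper":-1},{"tx":0,"ty":0,"tz":10,"rx":0,"ry":0,"rz":0,"gripper":-1},{"tx":0,"ty":0,"tz":30,"rx":0,"ry":0,"rz":0,"gripper":-1},{"tx":0,"ty":0,"tz":30,"rx":0,"ry":0,"rz":0,"gripper":-1},{"tx":0,"ty":0,"tz":30,"rx":0,"ry":0,"rz":0,"gripper":-1},{"tx":0,"ty":-20,"tz":0,"rx":0,"ry":0,"rz":0,"gripper":-1},{"tx":0,"ty":-30,"tz":0,"rx":0,"ry":0,"rz":0,"gripper":-1},{"tx":0,"ty":-30,"tz":0,"rx":0,"ry":0,"rz":0,"gripper":-1},{"tx":0,"ty":-20,"tz":0,"rx":0,"ry":0,"rz":0,"gripper":-1},{"tx":0,"ty":0,"tz":0,"rx":0,"ry":0,"rz":0,"gripper":-1},{"tx":0,"ty":0,"tz":0,"rx":0,"ry":0,"rz":0,"gripper":-1}]'
python3 - <<'E'
from h import *
im=arm.snapshot("scene")
t=np.load('scene.npy')[:,:,::-1];s=im[:,:,::-1]
z=lambda i,u,v:cv2.resize(i[v-40:v+40,u-40:u+40],(400,400),interpolation=cv2.INTER_CUBIC)
cv2.imwrite('pics/g.png',np.hstack([z(t,457,235),z(s,457,235)]))
cv2.imwrite('pics/g2.png',s)
E
```

```text
clock: 10.48
ee_pos: [0.528, 0.2277, 0.2789]
eef_rot: [[0.965, 0.263, -0.0], [0.263, -0.965, 0.001], [0.0, -0.001, -1.0]]
contact_force: [0.2, -0.5, -0.2]
opening: -0.0
gripper_force: 0.0
```

View pics/g.png

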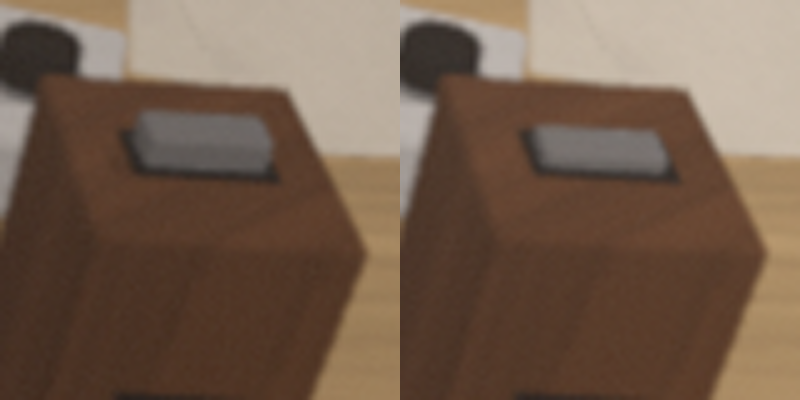

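View pics/g2.png

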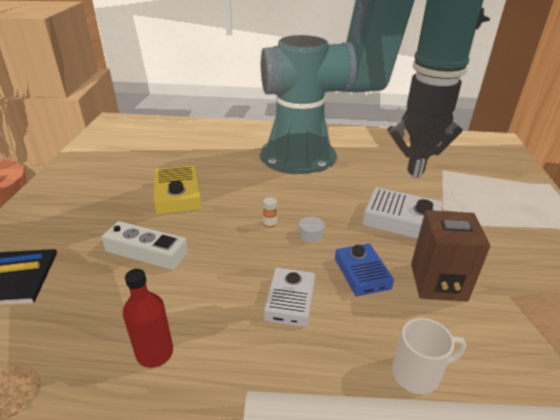

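The speaker key (right crop, about (600,150)) is down and the speaker has not moved. In the full view all three keys, at (165,243), (293,279) and (456,226), are down, nothing has moved and the arm is clear.

```bash
python3 -c "
from station import arm
print(arm.finish_job())"
```

```text
the job is handed in; nothing more can be done
None
```

The main, drive and speaker keys were pressed in that order, all three look latched down in the last picture with nothing else visibly moved, and the job is handed in (no verdict was returned).

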